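Set a stick blank to the scribed line

ROBOT

A 6-joint arm with a two-finger parallel gripper is mounted at the origin on a cart in front of the work surface, level with it; the furniture and walls round the work are solid. World frame = base frame: x ahead of the robot, y to its left, z up, the work surface at z = 0. Lengths are in mm, angles in rad, forces in N, time in s.
With the tool pointing down it reaches from about 300 to 775 mm from the base axis. Payload 14.6 kg.
Tool frame: the origin (TCP) lies on the centre line of the jaws, within the pads' length; the fingertips stand 19 mm ahead of it and the grasp point (between the pads) is the TCP (bot.tip_reach is the distance from the TCP to the fingertips, in mm); z points along the fingers, y is the line along which they close (so a half turn about z gives the same grasp; the last joint's range is limited). The gripper opens to 85 mm and grips with 20 to 120 N. Pads are 22 mm wide; open, the fingers measure 114 mm over their backs; the gripper's body (76 mm by 85 mm) begins 54 mm behind the grasp point. The pads swing forward as they close: fully open they stand 13 mm farther back than shut.
Start: joints at [1.247, 0.3, 1.521, -0, 1.321, -0.067], TCP at [139.691, 531.955, 250.281] pointing down, gripper open.
Joint ranges: [-3.03, 3.03], [-0.79, 2.21], [0.23, 2.52], [-1.04, 4.18], [0, 3.07], [-2.55, 2.55]. Speed limits (rad/s): [2.22, 2.22, 2.57, 3.14, 3.14, 3.14].

INTERFACE

Orientations are given as a unit quaternion [w, x, y, z].
In Python, from rig import bot gives the robot as it stands. Calls block until the motion is done:
- bot.move_to(position, orientation): joint-space move of the TCP to a pose.
- bot.servo_line(position, attitude=None, speed=150, until_force=None): straight line of the TCP; attitude=None keeps the orientation; speed is the mean speed in mm/s. With until_force (N) it stops when the force on the tool has changed by that much, and returns True; else False.
- bot.move_joints(angles): joint-space move.
- bot.move_gripper(opening, grip_force=None): finger opening in mm; grip_force is the grip in N (None keeps the last); returns when the fingers have stopped.
- bot.dwell(seconds).
- bot.ik(position, orientation): joint angles nearest the present ones, or None.
- bot.read_state(): the state.
- bot.read_camera(name): name is "scene" or "top" or "wrist"; returns a dict with "image" (420x560x3 uint8, blue, green, red), "depth" (420x560 float32, mm along the optical axis (not along the pixel's ray), 0 where there is no reading), "fovy" (degrees; the focal length in pixels is half the picture's height over the tangent of half this angle, whatever the lens; pixels are square), "cx", "cy" (the principal point, pixels), "k1" (the pictures are not rectified: a ray, as slopes to the right and down, at radius r is drawn at 1 + k1 r^2 times it, then the intrinsics apply), "eye" and "attitude" of the camera in the world; the wrist camera has in their place "mount" (4x4, takes a point from camera to tool coordinates, whose origin is the TCP and whose axes are the flange's). Camera axes: x right, y down, z forward; pixel columns grow to the right and rows downward; lengths in mm; the calibration is good to about 2 mm. A picture is of the moment at which its call begins: read the wrist's pose just before it.
A pose or a line that the arm cannot do raises bot.MotionError and nothing moves.
- bot.finish_job(): hands the job in; it is judged then, once.
The state is a dict: "clock": time; "joint_positions": joint angles; "qvel": joint speeds; "effort": joint torques, N m; "ee_pos": TCP position; "tool_rot": TCP orientation; "ft_force": force on the tool from outside, world axes, zero at the start; "moment": the same for the moment, N m; "grip_width": finger opening in mm; "grip_force": force on a finger pad.
Only numpy, scipy, OpenCV 4.12 (cv2) and the standard library are available. Lean on these libraries where they do the work, as an engineer would, in place of code of your own. Each camera call takes 0.05 s, during which the arm holds its last target. There are 200 camera calls.

TASK

Lay the dark rosewood stick blank flat on the plywood setting board with one end in the flared mouth between the two rails, and let go of it. Then slide it flat along the board, without lifting it, through the rails until its leading end just meets the line scribed across the board beyond them (there is no stop), and leave it there. Do not disturb the other things on the bench.

Things in the scene. Friction and masses are not known exactly. Their poses are not given: they have to be found in the camera images.
- rosewood_bar: Dark rosewood stick blank, a plain square bar 118 mm long, 16 wide, 15 high, about 85 g, both ends alike (either may lead). Origin: centre of its underside; its length lies along its own y (ends at y = +59 and -59 mm), z up. Starts on the bench to the right of the board, lengthwise roughly away from the robot.
- scribed_line (a point): Middle of the thin dark line (1.4 mm wide, 100 mm long) scribed across the setting board, at the height of the board's top. x = the direction in which the blank is pushed (level, along the board), y along the line, z up. With the leading end on the line, the blank's centre is at x = -59 mm and its tail at x = -118 mm, still behind the rails' mouth.
- setting_board: Fixed plywood board 260 x 110 x 10 mm on the bench, with two rails and no stop. Origin: centre of its underside; axes as the line's, which lies at x = +85 mm; top at z = 10 mm. It spans x = -130 to 130, y = -55 to 55 mm. The board is bare behind x = -20 mm and beyond x = +70 mm.
- throat (a point): Start of the parallel channel, mid-width, on the board's top; 60 mm before the line, same axes. Two mid-brown wooden rails, 10 mm high and 14 thick: from x = 0 to 45 mm parallel, 18 mm apart; from x = 0 back to about -45 mm they flare 27 degrees each side, the mouth widening to about 60 mm between them (about 90 mm over their outer corners).
- wood_slip_1: Bystander, loose: light brown wood slip 157 mm long, 12 mm wide, 8 mm high (longer, thinner than the blank), beyond the board. Origin at the centre of its underside, length along its y.
- thumb_plane: Bystander, loose: small wooden thumb plane, 66 mm long (y), 22 mm wide, 26 mm high. Origin at the centre of its underside.
- glue_bottle: Bystander, loose: upright glue bottle with a nozzle, 33 mm across, 104 mm high, beyond the board. Origin at the centre of its underside. (Left of it a fixed desk lamp, base about x = 0.65 to 0.8 m, y = 0.05 to 0.1 m, reaches up and to the left over the bench behind x = 0.6 m: swing the arm in close to the robot, about 0.4 m out and 0.3 m up, when passing it.)
There are look-alikes about, which are no part of the job. What is shaped like the rosewood_bar but turquoise is not meant.

How it is judged (in metres and radians):
On the way:
1. the blank lies flat on the board, let go, with its leading end in the flared mouth of the rails, lengthwise within about 20 degrees of the channel (x of rosewood_bar in the frame of scribed_line between -0.166 and -0.119 m and y of rosewood_bar in the frame of scribed_line between -0.025 and 0.025 m and z of rosewood_bar in the frame of scribed_line between -0.003 and 0.003 m and angle between rosewood_bar's own z axis and vertical below 0.06 rad and linear speed of rosewood_bar below 0.01 m/s and contact force between each of the arm, the fingers and rosewood_bar below 0.1 N and angle between the y axis of rosewood_bar and the x axis of scribed_line, either way round below 0.35 rad), for 0.2 s.
At the end, for the whole second after the job is handed in: The blank lies flat on the board between the parallel rails, in line with them (within 0.06 rad), its leading end within 3 mm of the scribed line either side, at rest and untouched (x of rosewood_bar in the frame of scribed_line between -0.062 and -0.056 m and y of rosewood_bar in the frame of scribed_line between -0.004 and 0.004 m and z of rosewood_bar in the frame of scribed_line between -0.003 and 0.003 m and angle between rosewood_bar's own z axis and vertical below 0.06 rad and linear speed of rosewood_bar below 0.01 m/s and contact force between each of the arm, the fingers and rosewood_bar below 0.1 N and angle between the y axis of rosewood_bar and the x axis of scribed_line, either way round below 0.06 rad).
It fails at once if the blank is off the board (6 to 22 mm above it) inside the rails: it must be slid in from the mouth, not lifted or lowered in (x of rosewood_bar in the frame of scribed_line between -0.105 and 0.06 m and y of rosewood_bar in the frame of scribed_line between -0.04 and 0.04 m and z of rosewood_bar in the frame of scribed_line between 0.006 and 0.022 m).
It fails at once if the wood slip is moved more than 20 mm (distance of wood_slip_1 from where it was at the start of the episode above 0.02 m).
It fails at once if the thumb plane is moved more than 20 mm (distance of thumb_plane from where it was at the start of the episode above 0.02 m).
It fails at once if the glue bottle is moved more than 20 mm (distance of glue_bottle from where it was at the start of the episode above 0.02 m).
It also fails if it takes over 58 s, if anything falls off the work surface, if the arm or the gripper's body presses on something with over 40 N, if the wrist force passes 120 N, or if a joint passes its speed limit or range.

## Working session

There is one attempt and no reset: what is moved stays moved. The work goes in short steps, each a Python script; the robot and the scene stay as the last script left them, time stands still between calls to the robot, and variables do not carry over. Pictures are saved under pics/ and viewed, at most 10 in all, crops included, and the job is handed in when it is done.

```bash
mkdir -p pics; ls; cat > h.py <<'E'
import numpy as np, cv2
from rig import bot
from scipy.spatial.transform import Rotation as R
def rot(q): return R.from_quat([q[1],q[2],q[3],q[0]]).as_matrix()
def quat(M): x,y,z,w=R.from_matrix(M).as_quat(); return [w,x,y,z]
def cam(name):
    s=bot.read_state(); c=bot.read_camera(name); h=c["image"].shape[0]
    c["f"]=h/2/np.tan(np.radians(c["fovy"])/2)
    if name=="wrist":
        T=np.eye(4); T[:3,:3]=rot(s["tool_rot"]); T[:3,3]=s["ee_pos"]; T=T@np.array(c["mount"])
        c["R"],c["t"]=T[:3,:3],T[:3,3]
    else: c["R"],c["t"]=rot(c["attitude"]),np.array(c["eye"])
    return c
def ray(c,uv,z):
    """pixels (N,2) -> world points on plane z (mm)"""
    uv=np.atleast_2d(np.asarray(uv,float)); d=(uv-[c["cx"],c["cy"]])/c["f"]; s=d.copy()
    for _ in range(20): s=d/(1+c["k1"]*(s**2).sum(1,keepdims=True))
    w=np.c_[s,np.ones(len(s))]@c["R"].T
    return c["t"]+w*((z-c["t"][2])/w[:,2])[:,None]
def down(yaw):
    """tool pointing down, tool y (closing) at angle yaw from world x"""
    y=np.array([np.cos(yaw),np.sin(yaw),0]); z=np.array([0,0,-1.]); return quat(np.c_[np.cross(y,z),y,z])
E
python3 - <<'E'
from h import *
for n in("top","scene"):
    c=cam(n); cv2.imwrite(f"pics/{n}0.png",c["image"]); print(n,c["t"],c["R"].round(2).tolist(),c["f"],c["k1"])
s=bot.read_state(); print(s["tool_rot"],s["clock"]); print(rot(s["tool_rot"]).round(2))
E
```

```text
pics
top [ 469.3685642  -190.31592802 1136.44223828] [[-0.0, -0.99, 0.1], [-1.0, 0.01, 0.03], [-0.03, -0.1, -0.99]] 485.8744492447637 0.04787521892078737
scene [  91.72667292 -598.39747148  700.75710234] [[0.62, -0.55, 0.56], [-0.78, -0.44, 0.44], [-0.0, -0.71, -0.7]] 450.7483966172642 -0.12292386517747214
[-8.50088209e-05  1.28038659e-01  9.91769046e-01 -5.04903700e-04] 0.1
[[-0.97  0.25 -0.  ]
 [ 0.25  0.97 -0.  ]
 [ 0.   -0.   -1.  ]]
```

View pics/top0.png

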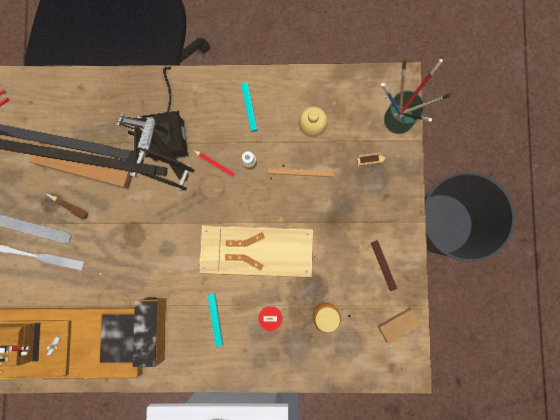

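View pics/scene0.png

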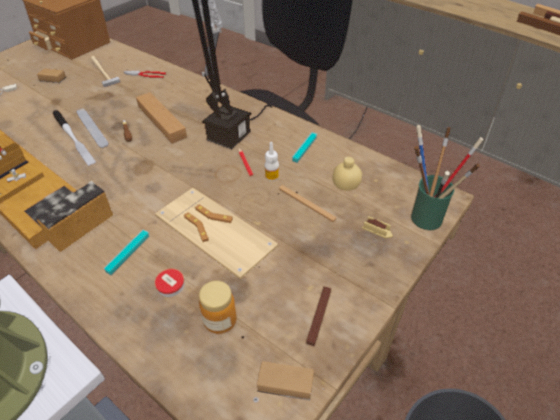

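The top view shows the rosewood bar at about (383,265), and the board spanning (200–313, 226–276) with its line at u≈219. The push therefore runs along roughly world +y. The scene view confirms this. I'll measure both by mask.

```bash
python3 - <<'E'
from h import *
c=cam("top"); im=c["image"]; hsv=cv2.cvtColor(im,cv2.COLOR_BGR2HSV)
print("hsv bar,rail,board",hsv[265,383],hsv[243,232],hsv[265,290],hsv[250,219])
roi=np.zeros(im.shape[:2],np.uint8); roi[230:300,362:405]=1
m=((hsv[...,2]<95)&(roi>0)).astype(np.uint8)
ct=max(cv2.findContours(m,0,1)[0],key=cv2.contourArea); b=cv2.boxPoints(cv2.minAreaRect(ct)); 
P=ray(c,b,15)[:,:2]; print("bar",P.round(1).tolist(),P.mean(0),[np.linalg.norm(P[i]-P[i-1]) for i in range(4)])
roi[:]=0; roi[215:290,190:325]=1
m=((hsv[...,2]>185)&(hsv[...,1]<150)&(roi>0)).astype(np.uint8); m=cv2.morphologyEx(m,3,np.ones((9,9)))
ct=max(cv2.findContours(m,0,1)[0],key=cv2.contourArea); b=cv2.boxPoints(cv2.minAreaRect(ct))
P=ray(c,b,10)[:,:2]; print("board",P.round(1).tolist(),P.mean(0),[np.linalg.norm(P[i]-P[i-1]) for i in range(4)])
print("line",ray(c,[[219,233],[219,270]],10))
E
```

```text
hsv bar,rail,board [  8 129  95] [ 16 155 183] [ 20  98 238] [ 17  71 168]
bar [[515.0, -350.1], [520.5, -363.7], [413.6, -404.4], [408.2, -391.0]] [ 464.30127747 -377.33471403] [np.float64(114.40797755107162), np.float64(14.64745468680129), np.float64(114.4097688104755), np.float64(14.45950739425592)]
board [[415.8, 66.7], [579.7, 66.8], [572.1, -243.5], [409.5, -238.6]] [494.27819415 -87.15785187] [np.float64(305.3606807085945), np.float64(163.93651340188842), np.float64(310.3915180869544), np.float64(162.73854899083187)]
line [[ 5.40359718e+02  7.41482428e-02  1.00000000e+01]
 [ 4.54853196e+02 -9.76195583e-01  1.00000000e+01]]
```

```bash
python3 - <<'E'
from h import *
bot.move_to([125,385,300],bot.read_state()["tool_rot"])
bot.move_to([400,0,300],down(0.0))
bot.move_to([480,-60,300],down(0.0))
c=cam("wrist"); np.save("wb.npy",c,allow_pickle=True); cv2.imwrite("pics/w_board.png",c["image"]); print(c["t"],c["R"].round(2).tolist())
bot.move_to([450,-370,250],down(-1.208))
c=cam("wrist"); np.save("wr.npy",c,allow_pickle=True); cv2.imwrite("pics/w_bar.png",c["image"]); print(c["t"]); print(bot.read_state()["clock"],bot.read_state()["joint_positions"])
E
```

```text
[480.03650436  12.26170483 422.09152929] [[1.0, 0.0, -0.0], [0.0, -0.96, -0.28], [-0.0, 0.28, -0.96]]
[ 517.06983415 -342.93054068  373.26232987]
4.325 [-7.48766845e-01  3.71611652e-01  1.42494990e+00  1.54915081e-04
  1.34420565e+00  4.56295562e-01]
```

View pics/w_board.png

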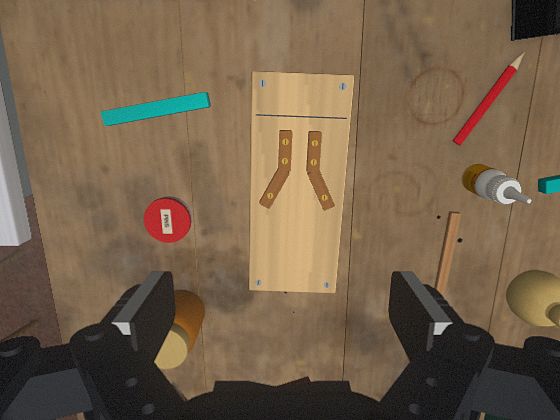

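View pics/w_bar.png

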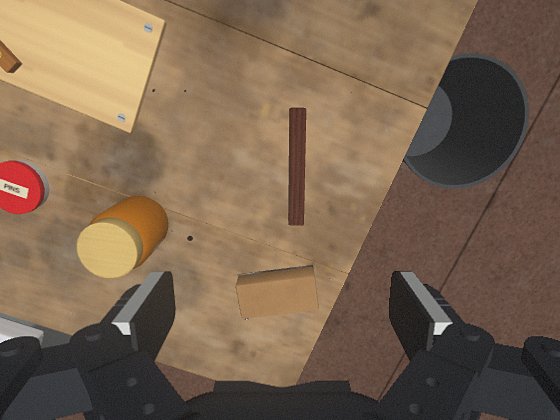

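The board picture shows the whole board: line from (256,115) to (346,118), rails at u≈280–292 and 308–321 between v=130 and 170, and the mouth opening downward. The other shows the bar at u 289–306, v 108–225, clear of its neighbours.

```bash
python3 - <<'E'
from h import *
c=np.load("wb.npy",allow_pickle=True).item(); im=c["image"]; hsv=cv2.cvtColor(im,cv2.COLOR_BGR2HSV); g=hsv[...,2].astype(float)
# line: darkest row per column
us=np.arange(264,340); vs=[]
for u in us:
    col=g[106:126,u]; w=np.clip(np.median(col)-15-col,0,None); vs.append((w*np.arange(106,126)).sum()/max(w.sum(),1e-6))
vs=np.array(vs); ok=vs>1
L=ray(c,np.c_[us,vs][ok],10)[:,:2]; p=np.polyfit(L[:,0],L[:,1],1); print("line slope,y@500",p[0],np.polyval(p,500), np.std(L[:,1]-np.polyval(p,L[:,0])))
# line ends
row=[(u,g[int(round(115+(u-256)*3/90)),u]) for u in list(range(249,262))+list(range(340,354))]; print(row)
# rail inner edges at top z=20, v 134..166
mid=[]
for v in range(134,168,3):
    r=((hsv[v,:,2]<190)&(hsv[v,:,1]>110))
    a=max(u for u in range(270,299) if r[u])+.5; b=min(u for u in range(300,330) if r[u])-.5
    q=ray(c,[[a,v],[b,v]],20); q10=ray(c,[[a,v],[b,v]],10); mid.append(q.mean(0)[:2]); print(v,a,b,q[:,0].round(1),q[0,1].round(1),q10[:,0].round(1))
mid=np.array(mid); print(np.polyfit(mid[:,1],mid[:,0],1),mid.mean(0))
# board outline
m=cv2.inRange(hsv,(12,50,190),(28,140,255)); m[:60]=0;m[300:]=0;m[:,:235]=0;m[:,365:]=0
ct=max(cv2.findContours(cv2.morphologyEx(m,2,np.ones((3,3))),0,1)[0],key=cv2.contourArea); b=cv2.approxPolyDP(cv2.convexHull(ct),6,True)[:,0]
print(b.tolist(),ray(c,b,10).round(1)[:,:2].tolist())
c=np.load("wr.npy",allow_pickle=True).item(); hsv=cv2.cvtColor(c["image"],cv2.COLOR_BGR2HSV)
m=(hsv[...,2]<115).astype(np.uint8); z=np.zeros_like(m); z[95:238,275:320]=1; m=cv2.morphologyEx(m*z,2,np.ones((3,3)))
ct=max(cv2.findContours(m,0,1)[0],key=cv2.contourArea); b=cv2.boxPoints(cv2.minAreaRect(ct)); print(b.tolist())
P=ray(c,b,15)[:,:2]; print("bar",P.round(1).tolist(),P.mean(0),[np.linalg.norm(P[i]-P[i-1]) for i in range(4)])
for i in range(4):
  d=P[i]-P[i-1]; print(np.degrees(np.arctan2(d[1],d[0])))
E
```

```text
line slope,y@500 -0.03658048983167724 -0.9303730880656396 0.06826464912769788
[(249, np.float64(143.0)), (250, np.float64(139.0)), (251, np.float64(155.0)), (252, np.float64(198.0)), (253, np.float64(203.0)), (254, np.float64(203.0)), (255, np.float64(172.0)), (256, np.float64(134.0)), (257, np.float64(101.0)), (258, np.float64(95.0)), (259, np.float64(95.0)), (260, np.float64(89.0)), (261, np.float64(88.0)), (340, np.float64(88.0)), (341, np.float64(89.0)), (342, np.float64(73.0)), (343, np.float64(75.0)), (344, np.float64(73.0)), (345, np.float64(69.0)), (346, np.float64(83.0)), (347, np.float64(195.0)), (348, np.float64(193.0)), (349, np.float64(207.0)), (350, np.float64(190.0)), (351, np.float64(130.0)), (352, np.float64(136.0)), (353, np.float64(134.0))]
134 291.5 308.5 [490.5 508.9] -19.4 [490.8 509.6]
137 291.5 307.5 [490.6 507.9] -22.6 [490.8 508.6]
140 291.5 307.5 [490.6 508. ] -25.8 [490.9 508.7]
143 291.5 307.5 [490.6 508. ] -29.0 [490.9 508.7]
146 291.5 307.5 [490.6 508.1] -32.3 [490.9 508.8]
149 291.5 307.5 [490.7 508.2] -35.5 [490.9 508.9]
152 291.5 306.5 [490.7 507.1] 
[... 245 characters left out ...]
7.5] -55.3 [490.  508.2]
[3.23433204e-02 5.00235384e+02] [499.03157804 -37.21962953]
[[253, 107], [318, 118], [332, 222], [328, 292], [256, 289]] [[448.7, 8.7], [519.7, -2.9], [539.7, -122.7], [538.4, -215.5], [447.8, -211.3]]
[[287.63104248046875, 223.99562072753906], [289.01422119140625, 107.80970764160156], [305.40472412109375, 108.00483703613281], [304.02154541015625, 224.1907501220703]]
bar [[407.9, -391.6], [516.2, -351.0], [521.6, -365.5], [413.7, -407.5]] [ 464.83595438 -378.89436056] [np.float64(16.948643018683473), np.float64(115.69761919327568), np.float64(15.501610924135399), np.float64(115.73798881415242)]
110.21614208340571
20.56161841223822
-69.700324078167
-158.72208591776237
```

```bash
cat >> h.py <<'E'
D=np.array([0.0345,0.9994]); LINE=np.array([500.2,-0.9]); YB=-0.0345
def at(s,z): return [*(LINE+s*D),z]
E
python3 - <<'E'
from h import *
print(bot.tip_reach)
y=np.radians(20.9-90)
bot.move_to([464.8,-379,120],down(y))
bot.servo_line([464.8,-379,22.5],speed=120,until_force=8)
bot.move_gripper(10,40); s=bot.read_state(); print(s["ee_pos"],s["grip_width"],s["grip_force"])
bot.servo_line([464.8,-379,160],speed=150)
bot.move_to(at(-140,160),down(YB))
bot.servo_line(at(-140,45),speed=150)
print(bot.servo_line(at(-140,30),speed=25,until_force=4)); s=bot.read_state(); print(s["ee_pos"],s["grip_width"],s["ft_force"])
bot.move_gripper(40); bot.dwell(.1)
bot.servo_line(at(-140,140),speed=150)
bot.move_gripper(0)
bot.move_to(at(-160,280),down(YB))
c=cam("wrist"); np.save("w2.npy",c,allow_pickle=True); cv2.imwrite("pics/w2.png",c["image"]); print(bot.read_state()["clock"])
E
```

```text
19.0
[ 464.91934933 -379.07840354   22.76391718] 14.704580462684767 39.53466475009918
True
[ 495.40991583 -140.81013848   32.70688044] 14.808718106048733 [-2.15016949  0.77631555  9.14569527]
12.4333
```

View pics/w2.png

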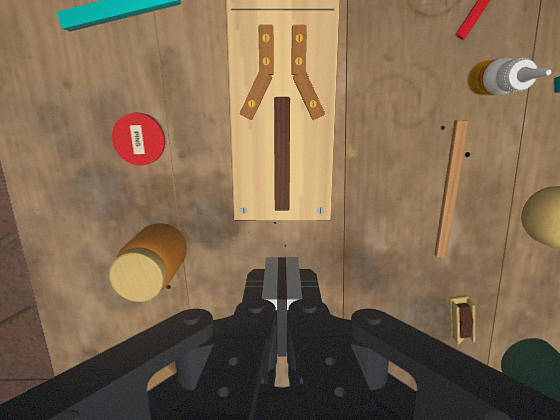

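The bar lies flat, aligned, with its leading end (282,97) in the mouth and tail at (282,211). The line is at v≈9. Next I'll measure it and push in stages.

```bash
cat >> h.py <<'E'
def measure(c,win,lwin):
    """bar ends, lateral, yaw and line, in the line frame (mm)"""
    hsv=cv2.cvtColor(c["image"],cv2.COLOR_BGR2HSV); u0,u1,v0,v1=win
    m=np.zeros(hsv.shape[:2],np.uint8); m[v0:v1,u0:u1]=(hsv[v0:v1,u0:u1,2]<125)
    m=cv2.morphologyEx(m,2,np.ones((3,3))); ct=max(cv2.findContours(m,0,1)[0],key=cv2.contourArea)
    P=(ray(c,ct[:,0],25)[:,:2]-LINE); s=P@D; t=P@np.array([-D[1],D[0]])
    (cx,cy),_,_=cv2.minAreaRect(np.c_[s,t].astype(np.float32)); vx,vy,_,_=cv2.fitLine(np.c_[s,t].astype(np.float32),2,0,.01,.01).ravel()
    a,b,e,f=lwin; g=hsv[e:f,a:b,2].astype(float); w=np.clip(np.median(g,0)-20-g,0,None)
    vs=(w*np.arange(e,f)[:,None]).sum(0)/np.maximum(w.sum(0),1e-6); ok=vs>1
    ls=(ray(c,np.c_[np.arange(a,b),vs][ok],10)[:,:2]-LINE)@D
    print("bar s",s.min().round(1),s.max().round(1),"t",t.min().round(1),t.max().round(1),"yaw",(vy/vx).round(3),"line s",np.median(ls).round(2))
E
python3 - <<'E'
from h import *
c=np.load("w2.npy",allow_pickle=True).item()
measure(c,(262,302,88,222),(240,325,2,20))
E
```

```text
bar s -197.2 -81.9 t -7.6 8.0 yaw 0.001 line s -0.25
```

```bash
python3 - <<'E'
from h import *
bot.move_to(at(-228,100),down(YB))
bot.servo_line(at(-228,34),speed=100)
print(bot.servo_line(at(-143,34),speed=40,until_force=15)); s=bot.read_state(); print(s["ee_pos"],s["ft_force"])
bot.servo_line(at(-155,34),speed=60); bot.servo_line(at(-155,200),speed=150)
bot.move_to(at(-120,260),down(YB))
c=cam("wrist"); np.save("w3.npy",c,allow_pickle=True); cv2.imwrite("pics/w3.png",c["image"]); print(bot.read_state()["clock"])
E
```

```text
False
[ 495.27369097 -143.8981958    34.01545944] [-0.42797695 -0.12445816 -0.29265798]
18.35
```

View pics/w3.png

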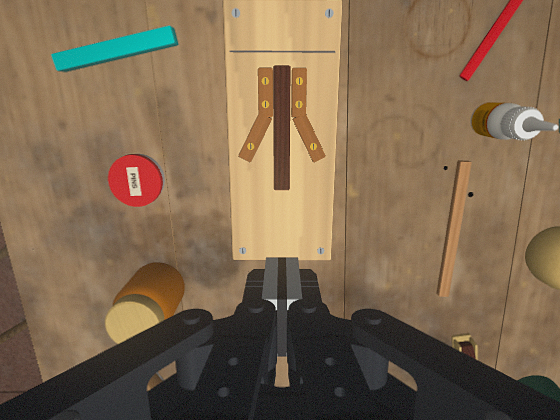

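The bar is in the channel, with its leading end at (282,66), the line at v≈51 and its tail at v≈190.

```bash
python3 - <<'E'
from h import *
c=np.load("w3.npy",allow_pickle=True).item()
g=c["image"][...,2]; print(g[60:72,282],g[184:196,282], g[45:57,250])
P=lambda v:((ray(c,[[282,v]],25)[0,:2]-LINE)@D).round(2)
print([(v,P(v)) for v in(65,66,67,189,190,191)])
measure(c,(274,291,58,200),(235,262,44,58))
E
```

```text
[217 218 220 221 231 117  87  86  96  92  94  90] [104 103  95 100  92 101 209 230 223 221 221 222] [204 204 207 206 215 161  87 163 205 208 208 203]
[(65, np.float64(-13.84)), (66, np.float64(-14.69)), (67, np.float64(-15.55)), (189, np.float64(-130.22)), (190, np.float64(-131.25)), (191, np.float64(-132.28))]
bar s -130.2 -13.8 t -7.6 7.5 yaw -0.0 line s -0.06
```

Centre is at s≈-72.3, so 13.3 mm remains, and the final TCP position is s≈-129.8.

```bash
python3 - <<'E'
from h import *
bot.move_to(at(-155,100),down(YB))
bot.servo_line(at(-155,34),speed=100)
print(bot.servo_line(at(-130.1,34),speed=15,until_force=15)); s=bot.read_state(); print(s["ee_pos"],s["ft_force"])
bot.servo_line(at(-155,34),speed=40); bot.servo_line(at(-155,200),speed=150)
bot.move_to(at(-120,260),down(YB))
c=cam("wrist"); np.save("w4.npy",c,allow_pickle=True); cv2.imwrite("pics/w4.png",cv2.resize(c["image"][30:210,200:370],None,fx=3,fy=3)); print(bot.read_state()["clock"])
g=c["image"][...,2]; print(g[46:60,282],g[170:184,282],g[45:57,250])
P=lambda v:((ray(c,[[282,v]],25)[0,:2]-LINE)@D).round(2)
print([(v,P(v)) for v in(50,51,52,53,174,175,176,177)])
E
```

```text
False
[ 495.71356674 -130.9438126    34.00297951] [-0.16995768  0.21442101 -0.06775207]
24.1333
[214 218 220 235 117  74  87  88  88  89  88  95  88  89] [104 101 102  94 100  98  92 125 240 223 220 224 224 224] [206 204 207 204 215 160  82 165 203 207 205 205]
[(50, np.float64(-1.08)), (51, np.float64(-1.92)), (52, np.float64(-2.76)), (53, np.float64(-3.6)), (174, np.float64(-114.94)), (175, np.float64(-115.95)), (176, np.float64(-116.95)), (177, np.float64(-117.96))]
```

View pics/w4.png

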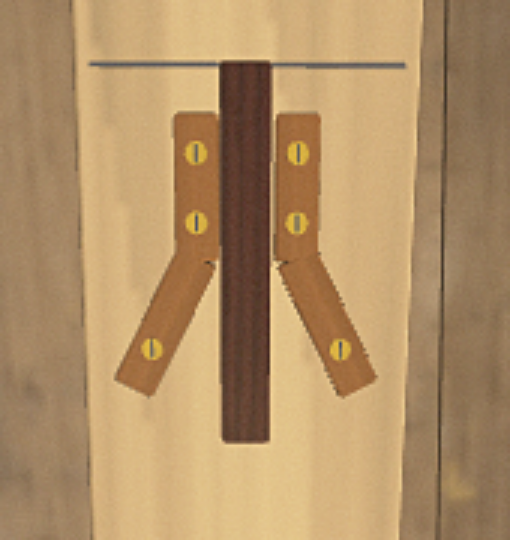

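The close-up shows the bar between the rails with its end at the line. Its centre is at s≈-59.6 mm against a target of -59, so I'm handing in.

```bash
python3 -c "
from rig import bot
print(bot.finish_job())"
```

```text
the job is handed in; nothing more can be done
None
```

The blank is flat between the rails with its leading end about 0.6 mm short of the scribed line by the camera (tolerance 3 mm); I handed the job in at about 24 s, and no verdict was returned.

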